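Slide the reading lamp round its bent rail to the stop collar

TASK

Take the reading lamp by its yellow fin and slide it along the bent rail, turning it with the bend so that it never binds or strains the rail, until it presses lightly, with a few newtons, against the white bumper of the orange stop collar. Do not shove the collar; then let go and leave the lamp hanging still against the bumper, with the mouse, tumbler and spray bottle undisturbed.

Things in the scene. Friction and masses are not known exactly. Their poses are not given: they have to be found in the camera images.
- rail: Fixed rail: level round steel rod, 10 mm thick, centre line 170 mm above the desk, on a white post with a 20 mm ball on top at each end. Origin: desk level, foot of the parking post; z up. From there the rod runs 120 mm straight along the rail's own +y, bends left (to its -x) through 80 degrees of a 150 mm centre-line radius (arc centre x -150, y 120 mm), then 140 mm straight to the second post.
- bend_start (a point): Point on the rod's centre line where the bend begins (rail x = 0, y = 120, z = 170 mm). Axes as the rail's.
- bend_mid (a point): Point on the rod's centre line half-way round the bend (40 degrees). Axes as the rail's. Loads of over 15 N between lamp and rod strain the rail.
- bend_end (a point): Point on the rod's centre line where the bend ends and the last straight begins (rail x = -124, y = 268, z = 170 mm). Axes as the rail's.
- lamp_fin (a point): Centre of the yellow upright grip fin on top of the cordless reading lamp, 34 mm above the bore's centre. 12 mm thick (lamp's own x, across the rod), 30 mm long (y, along the rod), 46 mm high (z: 11 to 57 mm above the bore's centre). The lamp starts on the first straight, 60 to 100 mm from the parking post; its y points along the rod away from that post.
- lamp_bore (a point): Centre of the lamp's bore; axes as lamp_fin, y along the bore. The loose lamp (about 0.24 kg) is a black slider 30 mm long, 23 mm across, bore 13 mm wide, threaded on the 10 mm rod, with a round white shade below (80 mm across, underside 60 mm below the bore). It hangs freely shade down, the bore's centre then 1.5 mm below the rod's centre line.
- collar: Centre of the orange stop collar on the last straight, on the rod's centre line: 25 mm across, 14 mm wide, 55 to 85 mm beyond the bend's end; y along the rod away from the bend, z up. From its face towards the bend a white bumper, 20 mm across, stands out 3 to 13 mm, screwed out by hand and not measured: look or feel for it. Clamped by friction only: pushing on it or its bumper with over 9 N is too much.
- mouse: White computer mouse, round, 62 mm across and 33 mm high, loose; origin under its centre.
- tumbler: Clear tumbler with a pale pink lid, 80 mm across and 146 mm high (straw stub to 168), loose; origin under its centre.
- spray: Small amber spray bottle with a yellow top, 48 mm across and 105 mm high, loose; origin under its centre.
- book: Open book lying on the desk inside the bend, 222 by 172 mm and about 20 mm high, fixed; origin under its centre.
There are look-alikes about, which are no part of the job. Leave any blue or green look-alike of the part that bears lamp_fin alone.

How it is judged:
By the outcome, as a careful person would: the job done as asked, in the order asked, and still so for the second after the job is handed in, with the robot touching nothing.
It also fails if it takes over 72 s, if anything falls off the work surface, if the arm or the gripper's body presses on something with over 40 N, if the wrist force passes 120 N, or if a joint passes its speed limit or range.

ROBOT

A 6-joint arm with a two-finger parallel gripper is mounted at the origin on the work surface. World frame = base frame: x ahead of the robot, y to its left, z up, the work surface at z = 0. Lengths are in mm, angles in rad, forces in N, time in s.
With the tool pointing down it reaches from about 300 to 775 mm from the base axis. Payload 14.6 kg.
Tool frame: the origin (TCP) lies on the centre line of the jaws, within the pads' length; the fingertips stand 19 mm ahead of it and the grasp point (between the pads) is the TCP (bot.tip_reach is the distance from the TCP to the fingertips, in mm); y points along the fingers, x is the direction in which the jaws open and shut, and the axes are right-handed (so a half turn about y gives the same grasp; the last joint's range is limited). The gripper opens to 85 mm and grips with 20 to 120 N. Pads are 22 mm wide; open, the fingers measure 114 mm over their backs; the gripper's body (76 mm by 85 mm) begins 54 mm behind the grasp point. The pads swing forward as they close: fully open they stand 13 mm farther back than shut.
Start: joints at [-1.382, 0.3, 1.521, -0, 1.321, -0.067], TCP at [139.154, -532.096, 250.281] pointing down, gripper open.
Joint ranges: [-3.03, 3.03], [-0.79, 2.21], [0.23, 2.52], [-1.04, 4.18], [0, 3.07], [-2.55, 2.55]. Speed limits (rad/s): [2.22, 2.22, 2.57, 3.14, 3.14, 3.14].

INTERFACE

Orientations are given as a unit quaternion [w, x, y, z].
In Python, from rig import bot gives the robot as it stands. Calls block until the motion is done:
- bot.move_to(position, orientation): joint-space move of the TCP to a pose.
- bot.servo_line(position, attitude=None, speed=150, until_force=None): straight line of the TCP; attitude=None keeps the orientation; speed is the mean speed in mm/s. With until_force (N) it stops when the force on the tool has changed by that much, and returns True; else False.
- bot.move_joints(angles): joint-space move.
- bot.move_gripper(opening, grip_force=None): finger opening in mm; grip_force is the grip in N (None keeps the last); returns when the fingers have stopped.
- bot.dwell(seconds).
- bot.ik(position, orientation): joint angles nearest the present ones, or None.
- bot.read_state(): the state.
- bot.read_camera(name): name is "side" or "top" or "wrist"; returns a dict with "image" (480x640x3 uint8, blue, green, red), "depth" (480x640 float32, mm along the optical axis (not along the pixel's ray), 0 where there is no reading), "fovy" (degrees; the focal length in pixels is half the picture's height over the tangent of half this angle, whatever the lens; pixels are square), "cx", "cy" (the principal point, pixels), "eye" and "attitude" of the camera in the world; the wrist camera has in their place "mount" (4x4, takes a point from camera to tool coordinates, whose origin is the TCP and whose axes are the tool frame's). Camera axes: x right, y down, z forward; pixel columns grow to the right and rows downward; lengths in mm; the calibration is good to about 2 mm. A picture is of the moment at which its call begins: read the wrist's pose just before it.
A pose or a line that the arm cannot do raises bot.MotionError and nothing moves.
- bot.finish_job(): hands the job in, once; it reports no verdict.
The state is a dict: "clock": time; "joint_positions": joint angles; "qvel": joint speeds; "effort": joint torques, N m; "ee_pos": TCP position; "tool_rot": TCP orientation; "ft_force": force on the tool from outside, world axes, zero at the start; "moment": the same for the moment, N m; "grip_width": finger opening in mm.
Only numpy, scipy, OpenCV 4.12 (cv2) and the standard library are available. Lean on these libraries where they do the work, as an engineer would, in place of code of your own. Each camera call takes 0.05 s, during which the arm holds its last target.

## Working session

There is one attempt and no reset: what is moved stays moved. The work goes in short steps, each a Python script; the robot and the scene stay as the last script left them, time stands still between calls to the robot, and variables do not carry over. Pictures are saved under pics/ and viewed, and the job is handed in when it is done.

```bash
ls; mkdir -p pics
python3 - <<'E'
from rig import bot
import cv2,numpy as np
s=bot.read_state();print(s)
for n in("top","side","wrist"):
    c=bot.read_camera(n);cv2.imwrite(f"pics/{n}0.png",c["image"])
    np.save(f"pics/{n}0.npy",c,allow_pickle=True)
    print(n,{k:v for k,v in c.items() if k not in("image","depth")})
E
```

```text
pics
{'clock': 0.0, 'joint_positions': array([-1.38158348e+00,  3.00484114e-01,  1.52161668e+00,  4.63373039e-06,
        1.32068194e+00, -6.65662114e-02]), 'qvel': array([ 1.40033150e-03, -1.25233709e-03,  9.45450759e-05,  5.66114397e-04,
       -1.43986707e-03, -2.96651593e-04]), 'effort': array([ 2.76514838e-03, -5.43496406e+01, -3.61793053e+01,  6.12351027e-05,
        3.92664704e-03,  3.64975378e-06]), 'ee_pos': array([ 139.12417955, -531.88562505,  249.69909723]), 'tool_rot': array([ 0.5599668 , -0.55940697,  0.43246043, -0.43183214]), 'ft_force': array([0.07533503, 0.4837499 , 0.05383946]), 'moment': array([-0.00579232, -0.02947836, -0.00194839]), 'grip_width': 85.21224954334498}
top {'fovy': 48.68226272878819, 'cx': 327.3979973744062, 'cy': 253.63326942619852, 'eye': array([492.1017007 , -20.64733445, 939.5445072 ]), 'attitude': array([-0.03240623,  0.71370569, -0.69693383,  0.06210684])}
side {'fovy': 57.477749299900665, 'cx': 312.7582976937342, 'cy': 239.37331812403403, 'eye': array([517.57284064, 504.85697737, 661.38828572]), 'attitude': array([ 0.03062745, -0.09714135,  0.91662181, -0.38656174])}
wrist {'fovy': 67.3791820020452, 'cx': 321.30920830965766, 'cy': 234.0722781045376, 'mount': array([[ 9.99999655e-01, -1.65491886e-04,  8.13729674e-04,
         7.50066275e-01],
       [-8.28772746e-04, -2.59991139e-01,  9.65610647e-01,
        -1.24226776e+02],
       [ 5.17617774e-05, -9.65610988e-01, -2.59991187e-01,
         6.44331292e+01],
       [ 0.00000000e+00,  0.00000000e+00,  0.00000000e+00,
         1.00000000e+00]])}
```

View pics/top0.png

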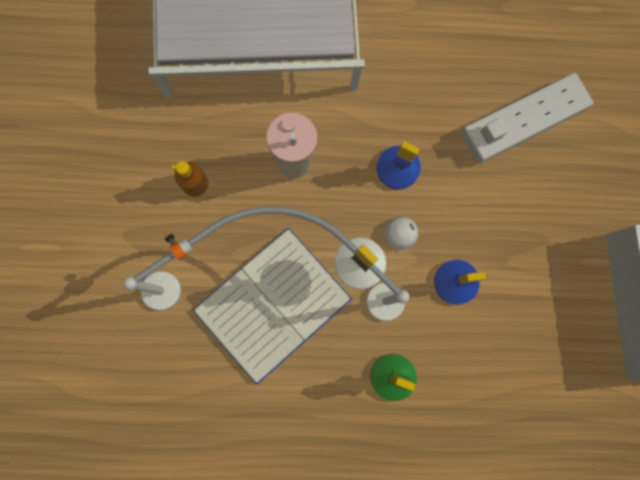

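View pics/side0.png

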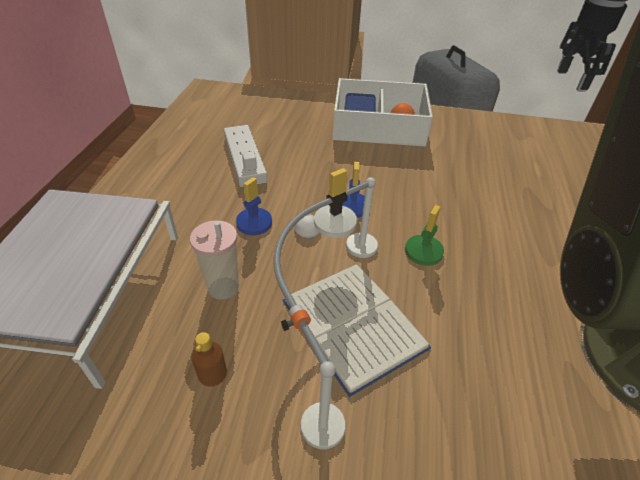

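View pics/wrist0.png

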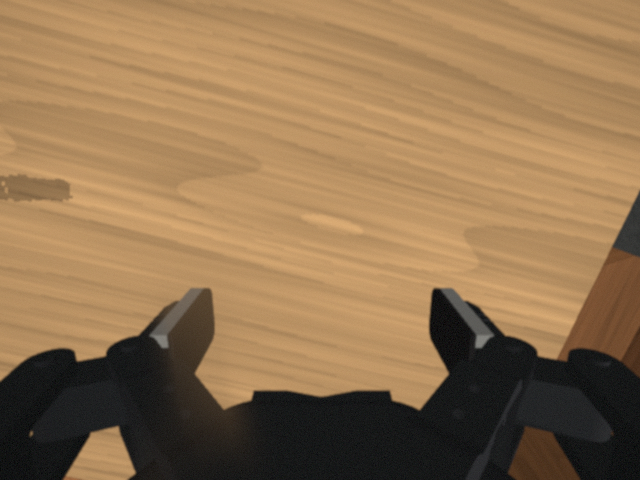

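The top view shows the parking post's ball at (403,296), the far post's ball at (130,284), the fin at (367,256), and the collar at (178,248) with a pale bumper at about (186,245). I'll fit the rail model to this view next.

```bash
cat > h.py <<'E'
import numpy as np,cv2
from scipy.spatial.transform import Rotation as R
def rot(q): return R.from_quat([q[1],q[2],q[3],q[0]])
def load(n): return np.load(f"pics/{n}.npy",allow_pickle=True).item()
def K(c):
    f=240/np.tan(np.radians(c["fovy"])/2); return f,c["cx"],c["cy"]
def pose(c,st=None):
    if "eye" in c: return rot(c["attitude"]).as_matrix(),np.array(c["eye"])
    Rt=rot(st["tool_rot"]).as_matrix(); M=c["mount"]
    return Rt@M[:3,:3], Rt@M[:3,3]+st["ee_pos"]
def cloud(c,st=None):
    f,cx,cy=K(c);A,e=pose(c,st);v,u=np.mgrid[0:480,0:640];d=c["depth"]
    P=np.stack([(u-cx)/f*d,(v-cy)/f*d,d],-1)
    W=P@A.T+e; W[d<=0]=np.nan; return W
def onz(c,u,v,z,st=None):
    f,cx,cy=K(c);A,e=pose(c,st);r=A@np.array([(u-cx)/f,(v-cy)/f,1]);return e+r*(z-e[2])/r[2]
def proj(c,P,st=None):
    f,cx,cy=K(c);A,e=pose(c,st);p=(np.atleast_2d(P)-e)@A
    return np.stack([p[:,0]/p[:,2]*f+cx,p[:,1]/p[:,2]*f+cy],-1)
T=np.radians(80)
L1,L2,L3=120,150*T,140
def rail(s):
    "local xy, heading angle (rotation of y axis, ccw)"
    if s<=L1: return np.array([0,s]),0.
    if s<=L1+L2:
        a=(s-L1)/150; return np.array([-150+150*np.cos(a),120+150*np.sin(a)]),a
    d=s-L1-L2; e=np.array([-150+150*np.cos(T),120+150*np.sin(T)])
    return e+d*np.array([-np.sin(T),np.cos(T)]),T
def railw(s,x,y,yaw):
    p,a=rail(s);c,n=np.cos(yaw),np.sin(yaw)
    return np.array([x+c*p[0]-n*p[1],y+n*p[0]+c*p[1],170.]),yaw+a
E
cat > fit.py <<'E'
from h import *
from scipy.optimize import least_squares
for n in("top0","side0"):
    c=load(n);W=cloud(c)
    a=onz(c,403,296,170) if n=="top0" else onz(c,371,183,170)
    b=onz(c,130,284,170) if n=="top0" else onz(c,327,369,170)
    end,_=rail(L1+L2+L3)
    d=(b-a)[:2]; yaw=np.arctan2(d[1],d[0])-np.arctan2(end[1],end[0])
    print(n,a,b,np.linalg.norm(d),np.linalg.norm(end),yaw)
    if n=="top0": init=[a[0],a[1],yaw]
    z=W[...,2]; g=c["image"].astype(int); sat=g.max(-1)-g.min(-1)
    S=np.arange(5,390,1.)
    m=(np.abs(z-172)<10)&(sat<40); P=W[m][:,:2]
    def res(p):
        C=np.array([railw(s,*p)[0][:2] for s in S])
        dd=np.linalg.norm(P[:,None]-C[None],axis=-1).min(1); return np.minimum(dd,12)
    p=np.array(init)
    r0=np.median(res(p))
    o=least_squares(res,p,x_scale=[1,1,.01],loss="soft_l1",f_scale=3,diff_step=1e-4)
    print(m.sum(),r0,o.x,np.median(res(o.x)), np.nanmedian(W[m][:,2]))
E
python3 fit.py
```

```text
top0 [ 536.72340926 -163.60359755  170.        ] [544.73587774 229.66834864 170.        ] 393.35356018742726 392.21858129052123 -0.7512856260997149
2439 3.6907707476254354 [ 531.46911727 -163.58029122   -0.77479342] 3.4963621520898838 174.55440502375063
side0 [ 534.49569292 -159.41180139  170.        ] [546.53536088 231.06370575 170.        ] 390.66107469750335 392.21858129052123 -0.7617381665759921
2446 11.36276910146432 [ 534.52653873 -156.37504805   -0.75944132] 7.015385966356494 174.1676233849113
```

```bash
cat > fit2.py <<'E'
from h import *
from scipy.optimize import least_squares
from scipy.spatial import cKDTree
S=np.arange(0,470,1.)
S=S[S<L1+L2+L3]
def fit(names,p0,pts):
    p=np.array(p0,float)
    for tol in (10,6,5):
        data=[]
        for n in names:
            c=load(n);W=cloud(c)
            line=proj(c,np.array([railw(s,*p)[0] for s in S]))
            g=c["image"].astype(int); sat=g.max(-1)-g.min(-1)
            m=(sat<35)&(np.abs(W[...,2]-174)<14)&(W[...,2]>160)
            v,u=np.nonzero(m); q=np.stack([u,v],-1).astype(float)
            k=cKDTree(line); d,i=k.query(q)
            # exclude lamp, ball, collar zones
            ok=(d<tol)&(i>12)&(i<len(S)-13)
            lampz=(i>50)&(i<125); colz=(S[i]>L1+L2+35)&(S[i]<L1+L2+100)
            data.append((c,q[ok&~lampz&~colz]))
        def res(p):
            r=[]
            for c,q in data:
                L=proj(c,np.array([railw(s,*p)[0] for s in S]))
                k=cKDTree(L);d,i=k.query(q); i=np.clip(i,1,len(S)-2)
                t=L[i+1]-L[i-1];t/=np.linalg.norm(t,axis=1)[:,None]
                e=q-L[i]; r.append(e[:,0]*t[:,1]-e[:,1]*t[:,0])
                b=pts.get(id(c))
            return np.concatenate(r)
        o=least_squares(res,p,x_scale=[1,1,.01],loss="soft_l1",f_scale=1.5,diff_step=1e-4);p=o.x
    print(names,[len(q) for _,q in data],p,np.sqrt(np.mean(res(p)**2)))
    return p
a=fit(["top0"],[536,-162,-.755],{});b=fit(["side0"],[535,-159,-.76],{});p=fit(["top0","side0"],(a+b)/2,{})
np.save("rail.npy",p)
for n in("top0","side0"):
    c=load(n);im=c["image"].copy()
    for pp,col in((p,(0,0,255)),):
        for x in proj(c,np.array([railw(s,*pp)[0] for s in S])): 
            cv2.circle(im,tuple((x*4).astype(int)),1,col,-1,shift=2)
        for s in (0,120,120+L2/2,120+L2,S[-1]):
            x=proj(c,railw(s,*pp)[0])[0];cv2.circle(im,tuple(x.astype(int)),3,(255,0,255),1)
    W=cloud(c);g=c["image"].astype(int);B,G,Rr=g[...,0],g[...,1],g[...,2]
    z=W[...,2]
    yel=(Rr>150)&(G>110)&(B<90)&(z>178); P=W[yel]
    cx,cy=np.nanmedian(P[:,:2],0);k=np.hypot(P[:,0]-cx,P[:,1]-cy)<40;P=P[k]
    print(n,"yellow",len(P),P.mean(0),P[:,2].max(),np.argwhere(yel).mean(0))
    ora=(Rr>180)&(G<120)&(B<80)&(z>160);P=W[ora];print("orange",len(P),np.median(P,0))
    cv2.imwrite(f"pics/{n}_ov.png",cv2.resize(im[100:440,80:480],(800,680))[:600] if n=="top0" else cv2.resize(im[140:440,200:480],None,fx=2,fy=2))
E
python3 fit2.py
```

```text
['top0'] [1384] [ 536.52691471 -162.35035917   -0.75554002] 1.9178159748088632
['side0'] [989] [ 537.06130376 -160.75413634   -0.75486769] 1.857631699159202
['top0', 'side0'] [1381, 991] [ 536.65489671 -161.78910268   -0.75606984] 1.9131690554461485
top0 yellow 145 [ 590.25473754 -104.53314739  225.82896366] 229.04837635795263 [253.30666667 361.38      ]
orange 76 [592.4871659  161.8425476  181.50376301]
side0 yellow 69 [ 590.58581058 -102.43319823  225.48639477] 227.3799202647291 [209.76595745 328.10638298]
orange 78 [594.88424783 165.68749372 181.61441525]
```

View pics/top0_ov.png

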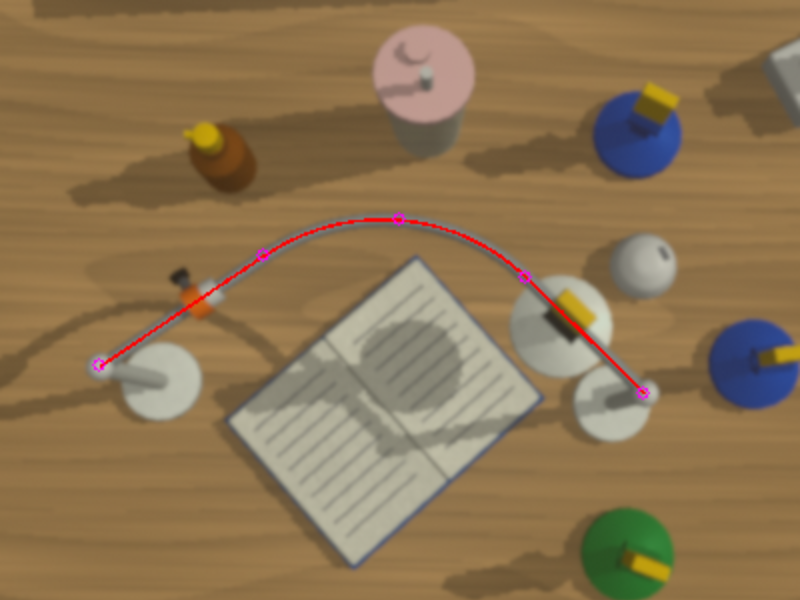

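View pics/side0_ov.png

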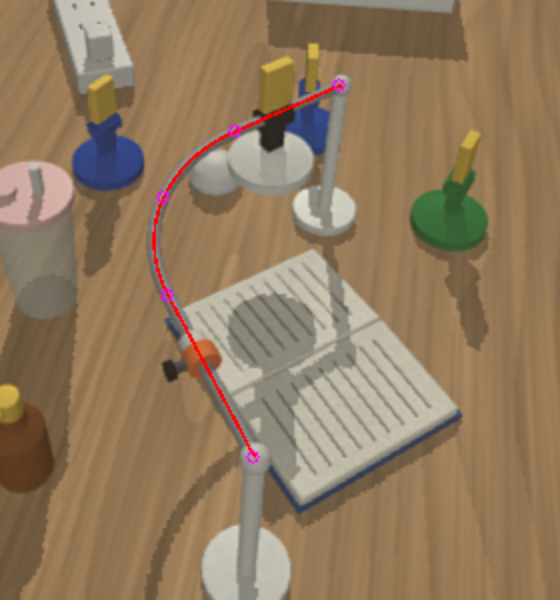

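The rail fits both cameras to about 1 mm, and the fin lies on the rod at s ≈ 79 mm. Next I'll check the IK for both grasp variants along the whole path.

```bash
cat >> h.py <<'E'
def att(yaw,flip=False):
    c,s=np.cos(yaw),np.sin(yaw)
    if flip:c,s=-c,-s
    x=np.array([c,s,0]);y=np.array([0,0,-1.]);q=R.from_matrix(np.stack([x,y,np.cross(x,y)],1)).as_quat()
    return np.array([q[3],q[0],q[1],q[2]])
def tolocal(P,p):
    "nearest s and lateral (rail +x side positive)"
    S=np.arange(0,469,.1);C=np.array([railw(s,*p)[0][:2] for s in S]);i=np.argmin(np.hypot(*(C-P[:2]).T))
    _,a=railw(S[i],*p);e=np.array(P[:2])-C[i];return S[i],e@[np.cos(a),np.sin(a)]
E
python3 - <<'E'
from h import *
from rig import bot
p=np.load("rail.npy")
for P in([590.25,-104.53],[590.59,-102.43],[592.49,161.84],[594.9,165.7]):
    s,l=tolocal(P,p);print(s,l,s-L1-L2)
for n,(u,v) in {"top0":(186,245),"side0":(289,303)}.items(): pass
for flip in(0,1):
    for z in (206,300):
        for s in(79,120,180,225,280,330,390):
            P,a=railw(s,*p);P[2]=z;q=bot.ik(P,att(a,flip));print(flip,z,s,None if q is None else np.round(q,2))
# bumper/collar colour profile along the top line
for n in("top0","side0"):
    c=load(n);L=np.arange(L1+L2+25,L1+L2+100,2.)
    for s in L:
        P,_=railw(s,*p);P[2]=178 
        u,v=proj(c,P)[0].round().astype(int);print(n,round(s-L1-L2),c["image"][v,u],end=" ")
    print()
E
```

```text
78.4 -0.29113095972908193 -251.03951023931953
80.2 -1.484509602658554 -249.23951023931954
387.1 -4.03099222218575 57.66048976068049
388.70000000000005 0.20755358698700258 59.260489760680514
0 206 79 [-0.24  0.45  1.42 -0.    1.27  0.52]
0 206 120 [-0.18  0.5   1.35 -0.    1.29  0.58]
0 206 180 [-0.09  0.56  1.26 -0.    1.33  0.26]
0 206 225 [-0.03  0.58  1.22 -0.    1.34  0.03]
0 206 280 [ 0.06  0.57  1.23 -0.    1.33 -0.25]
0 206 330 [ 0.13  0.54  1.29 -0.    1.31 -0.51]
0 206 390 [ 0.21  0.48  1.37 -0.    1.29 -0.43]
0 300 79 [-0.24  0.38  1.3  -0.    1.46  0.52]
0 300 120 [-0.18  0.44  1.22 -0.    1.48  0.58]
0 300 180 [-0.09  0.51  1.12 -0.    1.51  0.26]
0 300 225 [-0.03  0.53  1.09 -0.    1.52  0.03]
0 300 280 [ 0.06  0.52  1.1  -0.    1.52 -0.25]
0 300 330 [ 0.13  0.48  1.16 -0.    1.5  -0.51]
0 300 390 [ 0.21  0.42  1.24 -0.    1.48 -0.43]
1 206 79 None
1 206 120 None
1 206 180 None
1 206 225 None
1 206 280 None
1 206 330 None
1 206 390 None
1 300 79 None
1 300 120 None
1 300 180 None
1 300 225 None
1 300 280 None
1 300 330 None
1 300 390 None
top0 25 [110 116 117] top0 27 [1
[... 957 characters left out ...]
side0 39 [129 131 131] side0 41 [158 164 166] side0 43 [178 190 193] side0 45 [177 189 191] side0 47 [179 190 193] side0 49 [119 150 196] side0 51 [ 60 108 201] side0 53 [ 58 109 203] side0 55 [ 62 111 203] side0 57 [ 65 114 206] side0 59 [ 65 116 208] side0 61 [ 66 117 210] side0 63 [ 46  82 150] side0 65 [ 45  78 140] side0 67 [ 55  81 138] side0 69 [92 95 95] side0 71 [97 99 94] side0 73 [90 92 89] side0 75 [92 94 94] side0 77 [127 130 128] side0 79 [130 132 131] side0 81 [136 139 137] side0 83 [129 133 132] side0 85 [126 127 127] side0 87 [137 140 138] side0 89 [133 136 135] side0 91 [127 130 128] side0 93 [133 136 134] side0 95 [129 132 130] side0 97 [129 133 131] side0 99 [134 139 137]
```

Run:
```python
from h import *
from rig import bot
p=np.load("rail.npy")
P,a=railw(79,*p);P[2]=300
bot.move_to(P,att(a)); bot.move_gripper(50)
s=bot.read_state();c=bot.read_camera("wrist");c["st"]=s
print(s["clock"],s["ee_pos"]-P,s["ft_force"],s["moment"],s["grip_width"])
np.save("pics/w1.npy",c,allow_pickle=True)
im=c["image"].copy()
for t in np.arange(0,200,2):
    u,v=proj(c,railw(t,*p)[0],s)[0]
    if abs(u)<2000 and abs(v)<2000: cv2.circle(im,(int(u),int(v)),1,(0,0,255),-1)
cv2.imwrite("pics/w1.png",im)
W=cloud(c,s);g=c["image"].astype(int)
yel=(g[...,2]>140)&(g[...,1]>100)&(g[...,0]<90)&(W[...,2]>221)&(W[...,2]<232)
Q=W[yel];print(len(Q),np.median(Q,0),np.ptp(Q,0))
rc=cv2.minAreaRect(Q[:,:2].astype(np.float32));print(rc,tolocal(rc[0],p), tolocal(Q.mean(0),p),a)
```

```text
2.825 [-0.02425538 -0.09271435 -0.00048812] [ 0.05411981 -0.25107432 -0.27297875] [ 0.00910356 -0.02234601  0.00570584] 49.88892142754614
891 [ 590.77291579 -103.85619573  226.0006106 ] [25.6517693  26.09792688  6.98325047]
((589.79638671875, -105.02168273925781), (28.575448989868164, 11.072005271911621), 46.2873649597168) (np.float64(77.80000000000001), np.float64(-0.2838243476969862)) (np.float64(79.10000000000001), np.float64(-0.40588191857653444)) -0.7560698362869396
```

View pics/w1.png

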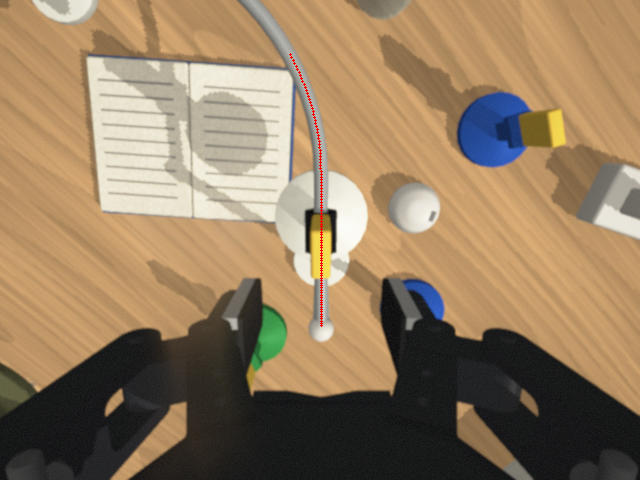

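The wrist view confirms it. The fin, centred near (321,245), lies on the red rail model, and nothing is under the fingers. I'll descend and grip.

Run:
```python
from h import *
from rig import bot
p=np.load("rail.npy")
P,a=railw(79,*p);n=np.array([np.cos(a),np.sin(a),0]);P=P-0.3*n;P[2]=206
hit=bot.servo_line(P,att(a),speed=60,until_force=6)
bot.dwell(.2);s0=bot.read_state();print(hit,s0["ft_force"],s0["moment"],s0["ee_pos"]-P)
bot.move_gripper(8,25);bot.dwell(.3)
s1=bot.read_state();print(s1["grip_width"],s1["ft_force"],s1["moment"],s1["clock"])
Q=P.copy();Q[2]+=1.5
bot.servo_line(Q,att(a),speed=3);bot.dwell(.2)
s2=bot.read_state();print(s2["ft_force"],s2["moment"],s2["ee_pos"]-Q,s2["clock"])
np.save("f0.npy",np.r_[s0["ft_force"],s0["moment"]])
l=s2["ee_pos"]
for k in range(6):
    bot.dwell(.02);s=bot.read_state();print(np.round(s["ft_force"],2),np.round(s["moment"],3))
c=bot.read_camera("wrist");cv2.imwrite("pics/w2.png",c["image"])
```

```text
False [-0.29039931 -0.36948957  0.10412782] [ 0.01157154 -0.00256328  0.01096811] [0.02691614 0.01254122 0.1516563 ]
12.107861242282242 [-0.16214826  0.75515606  1.09157729] [ 0.08738187  0.19860645 -0.0299884 ] 5.5167
[ 0.10977236 -0.37015284 -1.59982832] [-0.06459326 -0.01132906  0.02928695] [ 0.00418388 -0.00263107 -0.00659135] 6.3667
[-0.74 -0.15 -2.42] [-0.013  0.013  0.023]
[ 0.64  0.28 -1.99] [ 0.004 -0.009 -0.035]
[-0.39  0.14 -1.98] [ 0.039 -0.047  0.034]
[-0.96  0.12 -1.65] [-0.049 -0.001 -0.006]
[-0.45  0.01 -1.69] [-0.011 -0.017  0.04 ]
[-0.57  1.05 -0.95] [ 0.064 -0.02  -0.021]
```

View pics/w2.png

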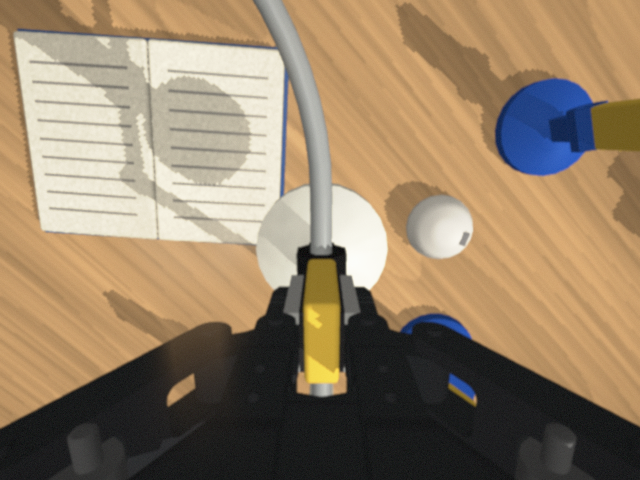

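```bash
cat > slide.py <<'E'
from h import *
from rig import bot
import json,os,sys
p=np.load("rail.npy");f0=np.load("f0.npy")
ST="st.json"
S=json.load(open(ST)) if os.path.exists(ST) else dict(s=79.,off=-.3,dyaw=0.,z=207.5)
def sag(s): return -.375*np.clip((s-110)/20,0,1)*np.clip((L1+L2+10-s)/20,0,1)
def target(s):
    P,a=railw(s,*p);n=np.array([np.cos(a),np.sin(a),0]);P=P+(S["off"]+sag(s))*n;P[2]=S["z"];return P,a
def meas(k=5):
    F=[]
    for _ in range(k):
        bot.dwell(.015);t=bot.read_state();F.append(np.r_[t["ft_force"],t["moment"]])
    F=np.mean(F,0)-f0;_,a=railw(S["s"],*p)
    n=np.array([np.cos(a),np.sin(a)]);h=np.array([-np.sin(a),np.cos(a)])
    return F[:2]@n,F[:2]@h,F[2],F[5],t
def adapt(fl,fz,mz):
    if abs(fl)>.6: S["off"]+=np.clip(.12*fl,-.4,.4)
    if abs(mz)>.06: S["dyaw"]+=np.clip(.05*mz,-.01,.01)
    if abs(fz+2.2)>1: S["z"]+=np.clip(.1*(fz+2.2),-.2,.2)
def go(end,step=8,speed=22,lim=8):
    while S["s"]<end-1e-6:
        sn=min(S["s"]+step,end);P,a=target(sn)
        hit=bot.servo_line(P,att(a+S["dyaw"]),speed=speed,until_force=lim)
        if not hit:S["s"]=sn
        fl,fh,fz,mz,t=meas();adapt(fl,fz,mz)
        print(f"s{sn:.0f} t{t['clock']:.1f} lat{fl:.2f} along{fh:.2f} z{fz:.2f} mz{mz:.3f} off{S['off']:.2f} dy{S['dyaw']:.3f} Z{S['z']:.2f}",flush=True)
        json.dump(S,open(ST,"w"))
        if hit: print("HIT");return False
    return True
E
python3 -c "
from slide import *
go(200)"
```

```text
s87 t7.1 lat-0.63 along0.69 z-2.45 mz-0.001 off-0.38 dy0.000 Z207.50
s95 t7.7 lat0.11 along0.41 z-1.77 mz-0.027 off-0.38 dy0.000 Z207.50
s103 t8.3 lat-0.15 along0.76 z-2.24 mz0.004 off-0.38 dy0.000 Z207.50
s111 t8.9 lat-0.39 along0.70 z-2.24 mz0.001 off-0.38 dy0.000 Z207.50
s119 t9.5 lat0.01 along0.52 z-1.94 mz-0.021 off-0.38 dy0.000 Z207.50
s127 t10.1 lat-0.14 along0.67 z-2.15 mz-0.003 off-0.38 dy0.000 Z207.50
s135 t10.7 lat0.19 along0.46 z-2.06 mz0.000 off-0.38 dy0.000 Z207.50
s143 t11.3 lat0.21 along0.32 z-2.07 mz-0.010 off-0.38 dy0.000 Z207.50
s151 t11.9 lat-0.02 along0.54 z-2.20 mz-0.027 off-0.38 dy0.000 Z207.50
s159 t12.5 lat0.43 along0.50 z-2.13 mz-0.015 off-0.38 dy0.000 Z207.50
s167 t13.1 lat0.17 along0.38 z-1.88 mz-0.004 off-0.38 dy0.000 Z207.50
s175 t13.7 lat-0.07 along0.67 z-1.92 mz-0.002 off-0.38 dy0.000 Z207.50
s183 t14.2 lat0.05 along0.32 z-2.22 mz-0.022 off-0.38 dy0.000 Z207.50
s191 t14.8 lat0.39 along0.19 z-1.85 mz-0.030 off-0.38 dy0.000 Z207.50
s199 t15.4 lat0.25 along-0.04 z-1.63 mz-0.032 off-0.38 dy0.000 Z207.50
s200 t15.8 lat-0.07 along0.64 z-1.41 mz-0.007 off-0.38 dy0.000 Z207.50
```

The lamp slides without contact: the forces are only its own weight.

```bash
python3 -c "
from slide import *
go(345)
s=bot.read_state();c=bot.read_camera('wrist');im=c['image'].copy()
for t in np.arange(300,468,2):
    u,v=proj(c,railw(t,*p)[0],s)[0]
    if abs(u)<2000 and abs(v)<2000: cv2.circle(im,(int(u),int(v)),1,(0,0,255),-1)
cv2.imwrite('pics/w3.png',im)
c=bot.read_camera('top');cv2.imwrite('pics/top3.png',cv2.resize(c['image'][150:350,80:380],(800,533)))
c=bot.read_camera('side');cv2.imwrite('pics/side3.png',cv2.resize(c['image'][180:440,180:480],(692,600)))
"
```

```text
s208 t16.4 lat0.13 along0.11 z-1.86 mz-0.014 off-0.38 dy0.000 Z207.50
s216 t16.9 lat0.18 along0.63 z-2.20 mz0.010 off-0.38 dy0.000 Z207.50
s224 t17.5 lat0.48 along0.39 z-2.17 mz-0.009 off-0.38 dy0.000 Z207.50
s232 t18.1 lat0.54 along0.48 z-1.87 mz-0.017 off-0.38 dy0.000 Z207.50
s240 t18.7 lat0.16 along0.21 z-2.12 mz-0.015 off-0.38 dy0.000 Z207.50
s248 t19.3 lat0.06 along0.69 z-2.42 mz-0.005 off-0.38 dy0.000 Z207.50
s256 t19.9 lat0.54 along-0.22 z-1.76 mz0.008 off-0.38 dy0.000 Z207.50
s264 t20.5 lat0.70 along-0.05 z-2.19 mz-0.010 off-0.29 dy0.000 Z207.50
s272 t21.1 lat0.04 along0.27 z-2.13 mz-0.004 off-0.29 dy0.000 Z207.50
s280 t21.7 lat0.71 along0.34 z-2.05 mz-0.010 off-0.21 dy0.000 Z207.50
s288 t22.3 lat0.50 along0.46 z-1.95 mz-0.024 off-0.21 dy0.000 Z207.50
s296 t22.9 lat0.16 along0.17 z-2.03 mz-0.001 off-0.21 dy0.000 Z207.50
s304 t23.5 lat0.46 along0.10 z-1.90 mz0.000 off-0.21 dy0.000 Z207.50
s312 t24.1 lat0.72 along0.35 z-2.43 mz-0.007 off-0.12 dy0.000 Z207.50
s320 t24.6 lat0.43 along0.25 z-1.78 mz-0.023 off-0.12 dy0.000 Z207.50
s328 t25.2 lat0.31 along0.16 z-1.93 mz-0.029 off-0.12 dy0.000 Z207.50
s336 t25.8 lat0.27 along0.37 z-2.04 mz-0.010 off-0.12 dy0.000 Z207.50
s344 t26.4 lat0.24 along0.32 z-1.77 mz0.013 off-0.12 dy0.000 Z207.50
s345 t26.8 lat0.43 along0.03 z-2.49 mz-0.001 off-0.12 dy0.000 Z207.50
```

View pics/w3.png

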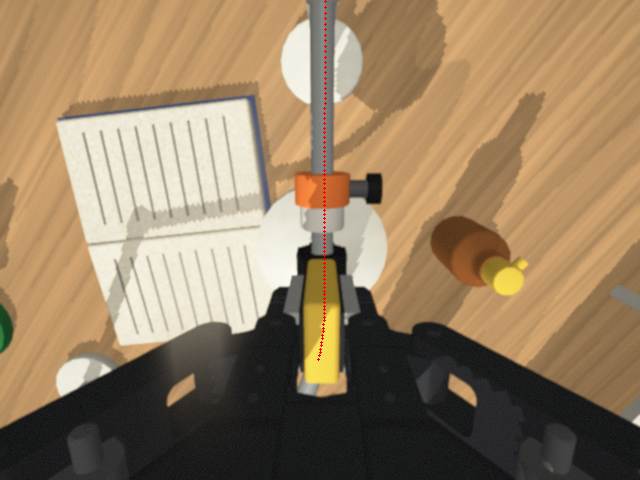

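View pics/side3.png

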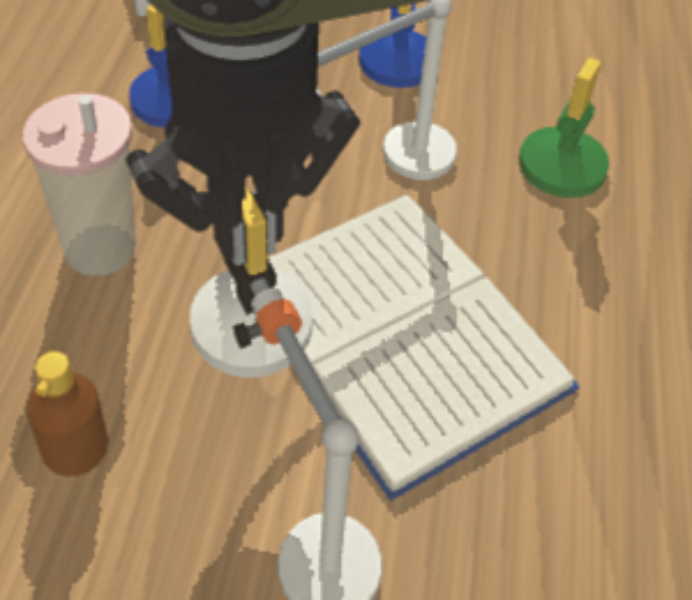

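The wrist view shows the slider front at row 247 and the bumper at row 230, a gap of about 8 mm. I'll lower the lamp back onto the rod so it hangs, then feel gently for the bumper.

```bash
cat > press.py <<'E'
from slide import *
for k in range(7):
    fl,fh,fz,mz,t=meas(8)
    print(f"Z{S['z']:.2f} fz{fz:.2f} fl{fl:.2f}")
    if fz>-.6: break
    S["z"]-=.3;P,a=target(S["s"]);bot.servo_line(P,att(a),speed=5)
fl,fh0,fz,mz,t=meas(12);print("base along",fh0)
while S["s"]<364:
    S["s"]+=1.;P,a=target(S["s"]);hit=bot.servo_line(P,att(a),speed=5,until_force=2.5)
    if hit:
        pos=bot.read_state()["ee_pos"];S["s"]=tolocal(pos,p)[0]
    fl,fh,fz,mz,t=meas(10)
    print(f"s{S['s']:.2f} hit{hit} along{fh:.2f} lat{fl:.2f} z{fz:.2f} t{t['clock']:.1f}",flush=True)
    if fh-fh0<-1.5: break
json.dump(S,open(ST,"w"));print(fh0)
E
python3 press.py
```

```text
Z207.50 fz-2.08 fl0.21
Z207.20 fz-2.23 fl0.12
Z206.90 fz-2.02 fl0.60
Z206.60 fz-2.38 fl0.49
Z206.30 fz-2.26 fl0.66
Z206.00 fz-0.93 fl0.20
Z205.70 fz3.66 fl-1.00
base along 1.152623652073904
s345.20 hitTrue along-0.13 lat0.83 z4.41 t29.9
s345.40 hitTrue along-0.00 lat-0.07 z4.00 t30.3
s345.50 hitTrue along0.10 lat0.42 z4.20 t30.7
s345.60 hitTrue along0.18 lat0.10 z3.97 t31.1
s345.70 hitTrue along0.11 lat-0.09 z3.69 t31.4
s345.80 hitTrue along-0.09 lat0.12 z3.98 t31.8
s345.90 hitTrue along-0.13 lat-0.04 z3.85 t32.2
s346.00 hitTrue along0.05 lat0.27 z4.03 t32.6
s346.10 hitTrue along-0.01 lat0.01 z3.93 t32.9
s346.20 hitTrue along-0.21 lat0.25 z3.94 t33.3
s346.30 hitTrue along0.10 lat0.33 z4.08 t33.7
s346.40 hitTrue along-0.03 lat0.31 z3.96 t34.1
s346.50 hitTrue along-0.01 lat0.21 z4.29 t34.4
s346.60 hitTrue along-0.03 lat0.23 z4.09 t34.8
s346.70 hitTrue along0.21 lat0.43 z3.71 t35.2
s346.80 hitTrue along-0.02 lat0.14 z4.20 t35.6
s346.90 hitTrue along0.07 lat0.11 z4.00 t35.9
s347.00 hitTrue along0.11 lat0.37 z3.98 t36.3
s347.10 hitTrue along0.14 lat0.22 z4.09 t36.7
s347.20 hitTrue along0.
[... 3350 characters left out ...]
ng-0.21 lat0.27 z4.27 t64.1
s354.70 hitTrue along-0.20 lat0.19 z4.01 t64.4
s354.80 hitTrue along0.33 lat0.05 z4.00 t64.8
s354.90 hitTrue along0.26 lat0.43 z3.83 t65.2
s355.00 hitTrue along0.13 lat0.13 z3.86 t65.6
s355.10 hitTrue along-0.11 lat0.27 z4.05 t65.9
s355.20 hitTrue along-0.30 lat0.04 z3.95 t66.3
s355.30 hitTrue along-0.05 lat-0.18 z3.88 t66.7
s355.40 hitTrue along-0.02 lat0.09 z3.92 t67.1
s355.50 hitTrue along-0.05 lat0.13 z3.86 t67.4
s355.60 hitTrue along0.12 lat-0.01 z4.01 t67.8
s355.70 hitTrue along-0.22 lat0.48 z3.81 t68.2
s355.80 hitTrue along0.01 lat0.42 z4.02 t68.6
s355.80 hitTrue along-0.34 lat0.16 z3.98 t68.9
s355.90 hitTrue along-0.63 lat0.08 z3.71 t69.3
1.152623652073904
```

The sensor-noise hits used up the clock, leaving about 2.7 s. The lamp is now just touching the bumper, so I'll do a short press and release.

```bash
cat > fin.py <<'E'
from slide import *
t=bot.read_state();_,a=railw(S["s"],*p);h=np.array([-np.sin(a),np.cos(a),0])
pos0=t["ee_pos"].copy();pos=pos0.copy();pos[2]+=.2
fprev=-.5;step=.3;tot=0;k=None
for i in range(3):
    tot+=step;bot.servo_line(pos+tot*h,att(a),speed=4)
    fl,fh,fz,mz,t=meas(4)
    print(f"tot{tot:.2f} along{fh:.2f} lat{fl:.2f} z{fz:.2f} adv{(t['ee_pos']-pos0)@h:.2f} t{t['clock']:.2f}")
    if fh<-2.6 or t["clock"]>70.4: break
    k=max((fprev-fh)/step,2.5);fprev=fh
    step=min((fh+3.7)/k,.6)
bot.move_gripper(28)
t=bot.read_state();print(t["clock"],t["grip_width"],t["ft_force"]-f0[:3])
np.save("pics/c4.npy",dict(a=0))
c=bot.read_camera("wrist");cv2.imwrite("pics/w4.png",c["image"])
print(bot.read_state()["clock"])
E
python3 fin.py
```

```text
tot0.30 along-4.15 lat2.00 z0.69 adv0.06 t69.62
69.9333 28.108488023970356 [-0.30227983  0.82845544 -0.42451423]
69.9833
```

View pics/w4.png

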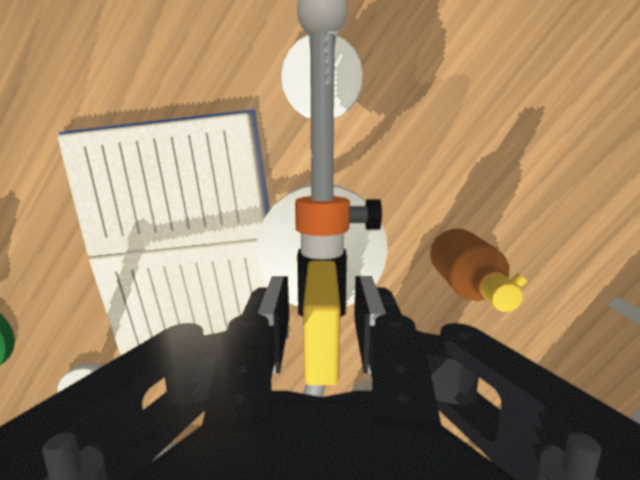

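The lamp pressed at about 4 N and was then released. The wrist view shows the slider's front at row 252, flush with the bumper, and the pads clear of the fin on both sides. I'll withdraw straight up quickly, take a side view and hand in.

```bash
python3 -c "
from h import *
from rig import bot
t=bot.read_state();q=t['ee_pos'].copy();q[2]+=42
bot.servo_line(q,speed=90)
c=bot.read_camera('side');t=bot.read_state();print(t['clock'],t['ft_force'])
bot.finish_job()
cv2.imwrite('pics/side5.png',cv2.resize(c['image'][180:440,180:480],(692,600)))
"
```

```text
70.65 [ 0.36830758 -0.20807676  0.10556491]
the job is handed in; nothing more can be done
```

View pics/side5.png

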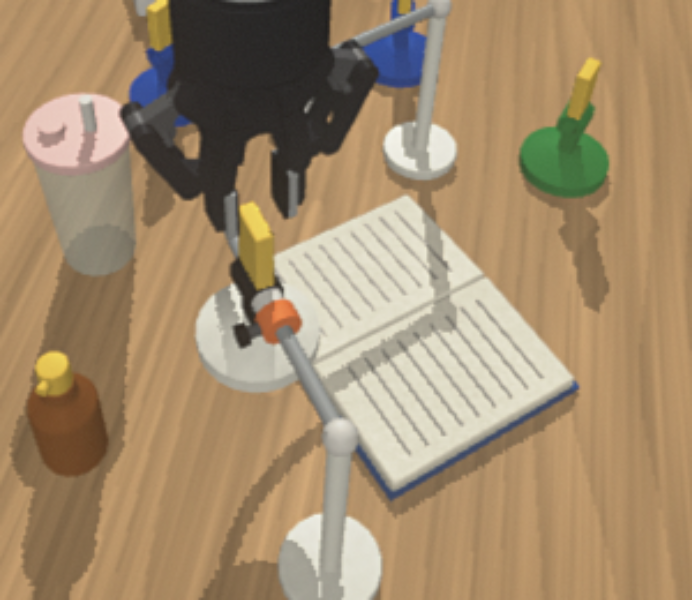

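The lamp is hanging against the white bumper, released, with the gripper clear above it. I handed the job in at 70.65 s, inside the 72 s limit.

- **Slide:** I gripped the lamp by its yellow fin and slid it around the bend, turning it with the rail. Side and turning loads stayed near sensor noise (side force 0.7 N or less between steps).
- **Press:** It touched the bumper and I pressed to a reading of about 4.2 N, averaged over a few samples, against the 9 N limit. Then I opened the jaws and withdrew straight up.
- **Last checks:** The wrist view after release shows the slider flush against the bumper. In the final side view the collar (at about (278,321)), tumbler and spray bottle are where they were before the press. The wrist force was close to zero.
- **Not checked:** The mouse is hidden behind the gripper in that last view. I also did not confirm stillness with a second picture after withdrawing.
- **Problems:**
  - I set the force trigger for feeling the bumper too close to the sensor noise. It kept stopping falsely and used about 40 s.
  - I lowered the lamp slightly too far, so it pressed on the straight part of the rail with about 4 N, plus its weight, during that final approach. I mostly relieved this before the press.

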